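# Right the toppled brush pot and stand the make-up brush in it

### The arm

A 6-joint arm with a two-finger parallel gripper is mounted at the origin on the work surface. World frame = base frame: x ahead of the robot, y to its left, z up, the work surface at z = 0. Lengths are in mm, angles in rad, forces in N, time in s.
With the tool pointing down it reaches from about 275 to 750 mm from the base axis. Payload 10.2 kg.
Tool frame: the origin (TCP) lies at the centre of the arm's flange, where the gripper is bolted on; the fingertips stand 173 mm ahead of it and the grasp point (between the pads) lies 155 mm ahead of it; z points along the fingers, y is the line along which they close (so a half turn about z gives the same grasp; the last joint's range is limited). The gripper opens to 85 mm and grips with 20 to 120 N. Pads are 22 mm wide; open, the fingers measure 114 mm over their backs; the gripper's body (76 mm by 85 mm) begins 54 mm behind the grasp point. The pads swing forward as they close: fully open they stand 13 mm farther back than shut.
Start: joints at [-0.223, 0.313, 1.498, -0, 1.331, -0.223], TCP at [525.007, -0.014, 404.694] pointing down, gripper open.
Joint ranges: [-2.94, 2.94], [-0.97, 2.17], [0.19, 2.56], [-1.23, 4.37], [0.02, 3.11], [-2.88, 2.88]. Speed limits (rad/s): [2.39, 2.39, 3.01, 3.14, 3.14, 3.14].

### API

Orientations are given as a unit quaternion [w, x, y, z].
In Python, from rig import ctrl gives the robot as it stands.
- The arm moves only by the shell command python3 steer.py FILE [OPENING] [FORCE], which reads ROWS from the file FILE. ROWS is a JSON list that holds a single list of rows (three levels of brackets), with 1 to 8 rows, each of 6 numbers: dx, dy, dz in fractions of the full range, 1 being 400 mm, then a rotation vector rx, ry, rz in shares of pi/2 rad (1.0 is pi/2 rad); each row is the pose to reach, as a shift and turn from the pose commanded when the command began, along the tool's axes at that moment; what a row does not reach only later rows make up. A row lasts 1/10 s, in which the tool goes at most 50 mm and 0.15 rad, less where a joint would pass 70% of its speed; a pose out of reach is approached as far as the arm can. OPENING is the opening from 0.0 (shut) to 1.0 (fully open), set as the command begins (- or left out keeps the last). The fingers move at their own pace and stop on an object; FORCE is the grip in N (left out, the last holds). Time passes only in rows, so rows that do not move let the fingers close. It prints the time, the measured TCP pose, the force, the opening and the grip force at its end. Input that does not fit is refused with a message, and nothing moves.
- ctrl.sense(): the state, without advancing time (a new reading comes with each control period).
- ctrl.capture(name): name is "scene" or "side" or "wrist"; returns the picture (480x640x3 uint8, red, green, blue); there is no depth.
- ctrl.calibration(name): a dict with "fx", "fy", "cx", "cy" (pixels), "position" and "attitude" of the camera in the world. Camera axes: x right, y down, z forward; pixel columns grow to the right and rows downward; lengths in mm; the calibration is good to about 2 mm. A picture is of the moment at which its call begins: read the wrist's pose just before it. calibration takes no time and is no camera call; for the wrist camera it gives the pose at the moment of the call.
- ctrl.finish_job(): hands the job in; it is judged then, once.
The state is a dict: "time_s": time; "joints": joint angles; "dq": joint speeds; "tau": joint torques, N m; "eef_pos": TCP position; "ee_rot": TCP orientation; "force": force on the tool from outside, world axes, zero at the start; "wrist_torque": the same for the moment, N m; "grip_width": opening from 0.0 (shut) to 1.0 (fully open); "grip_force": force on a finger pad.
Only numpy, scipy, OpenCV 4.12 (cv2) and the standard library are available. Lean on these libraries where they do the work, as an engineer would, in place of code of your own. Each camera call takes 0.05 s, during which the arm holds its last target. There are 200 camera calls.

### The job

The white brush pot has toppled over on the dresser. First set it upright again on the dresser top and let go of it, then take the make-up brush from its sloping grey rest and stand it in the pot with the bristles up and the handle end down on the pot's floor, leaving the pot standing. Do not disturb the blue bottle, the dish or the hair slide on the tray.

Things in the scene. Friction and masses are not known exactly. Their poses are not given: they have to be found in the camera images.
- pot: White ceramic square brush pot, 44 x 44 mm outside, 80 mm tall, walls and floor 6 mm (inside 32 x 32, 74 deep), 0.2 kg, loose. Origin: centre of the base's outside. z axis: from base to open mouth; x, y square to the flat sides. It starts lying on a flat side on the dresser top (axis 22 mm up), mouth turned roughly towards the robot, left or right of the middle.
- brush: Make-up brush 175 mm long, 35 g, loose: straight handle 13 mm thick up to 125 mm (first 55 mm red, then dark wood), brass ferrule 16 mm thick to 143 mm, then dark bristles up to 22 mm thick. Origin: centre of the handle end. z axis: handle end to bristles. Balance point 65 mm from origin. Starts in the rest, handle end low, bristles high, leaning 50 degrees from vertical, away from the robot.
- rest: Fixed grey resin brush rest: base 100 x 64 x 8 mm, open-topped trough 28 mm wide rising 40 degrees towards its +x, with a lip at the low end on which the handle stands. Origin: centre of the underside. It holds the first 85 mm of the brush, sides a little past mid-handle; beyond that the handle is free all round. Handle end at (-30, 0, 21) mm here. Top of rest 80 mm up.
- tray: Shallow grey resin tray, fixed, 120 mm (its x) by 250 mm (its y), rim 14 mm high, floor 4 mm thick. Origin: centre of its underside. It lies beyond the pot and rest and holds the three bystanders.
- bottle: Bystander: blue glass bottle with brass cap, 42 mm in diameter, 100 mm tall, loose, standing on the tray. Origin: centre of its underside.
- dish: Bystander: small blue-glazed ceramic egg dish, 72 mm in diameter, 30 mm high, loose on the tray. Origin: centre of its underside.
- slide: Bystander: metal hair slide, 16 x 62 x 5 mm, lying loose on the tray. Origin: centre of its underside.

How it is judged (in metres and radians):
On the way, in this order (a step that is already met when the one before it is completed fails the run):
1. the pot stands upright on the dresser top (its axis within 6 degrees of vertical, its base within 5 mm of the top), at rest and let go (angle between pot's own z axis and vertical below 0.1 rad and height (world z) of pot below 0.005 m and linear speed of pot below 0.02 m/s and contact force between the fingers and pot below 0.2 N), for 0.2 s.
2. the brush stands in the pot, handle end down (z of brush in the frame of pot below 0.02 m and distance between brush and pot below 0.03 m and angle between brush's own z axis and vertical below 0.44 rad), for 0.2 s.
At the end, for the whole second after the job is handed in: The pot stands upright on the dresser top (within 6 degrees of vertical, base within 5 mm of the top); the brush stands in it, handle end inside and within 20 mm of the height of the pot's base, bristles up, leaning no more than 25 degrees (as it does when resting on the rim); both are at rest (all of step 2 and angle between pot's own z axis and vertical below 0.1 rad and height (world z) of pot below 0.005 m and z of brush in the frame of pot above 0 m and linear speed of pot below 0.02 m/s and linear speed of brush below 0.03 m/s); the robot touches nothing.
It fails at once if the bottle is moved more than 30 mm or tipped over (distance of bottle from where it was at the start of the episode above 0.03 m or angle between bottle's own z axis and vertical above 0.4 rad).
It fails at once if the dish is moved more than 30 mm or tipped over (distance of dish from where it was at the start of the episode above 0.03 m or angle between dish's own z axis and vertical above 0.4 rad).
It fails at once if the hair slide is moved more than 30 mm (distance of slide from where it was at the start of the episode above 0.03 m).
It also fails if it takes over 61 s, if anything falls off the work surface, if the arm or the gripper's body presses on something with over 40 N, if the wrist force passes 120 N, or if a joint passes its speed limit or range.

## Working session

There is one attempt and no reset: what is moved stays moved. The work goes in short steps, Python scripts to look and compute and a shell command to move; the robot and the scene stay as the last step left them, time stands still between calls to the robot, and variables do not carry over. Pictures are saved under pics/ and viewed, at most 14 in all, crops included, and the job is handed in when it is done.

```bash
ls; mkdir -p pics
python3 - <<'E'
from rig import ctrl
import cv2,json
for n in("scene","side"):
    im=ctrl.capture(n); cv2.imwrite(f"pics/{n}0.png",im[:,:,::-1])
    print(n,ctrl.calibration(n))
print(ctrl.sense())
E
```

```text
pics
rig.py
steer.py
scene {'fx': 455.4802558738541, 'fy': 455.4802558738541, 'cx': 317.80290281948976, 'cy': 240.07144956159493, 'position': array([1236.76817836, -235.76811949,  453.59115111]), 'attitude': array([-0.4009582 ,  0.72384509,  0.48613291, -0.28099038])}
side {'fx': 576.3627915419692, 'fy': 576.3627915419692, 'cx': 317.9704600740142, 'cy': 243.00979385563403, 'position': array([575.55282717, 839.95208027, 658.51388271]), 'attitude': array([ 0.01749117, -0.0226274 ,  0.88718393, -0.46052875])}
{'time_s': 0.1, 'joints': array([-2.23394916e-01,  3.13395366e-01,  1.49831626e+00,  9.68497638e-06,
        1.33101633e+00, -2.23436424e-01]), 'dq': array([ 3.83402541e-04, -1.95042701e-04,  7.71583128e-04,  1.86278810e-03,
        1.33689555e-04,  6.05700773e-07]), 'tau': array([ 2.30574413e-03, -4.12899542e+01, -2.60142785e+01, -1.81123951e-04,
        3.02137116e-03,  1.15447833e-05]), 'eef_pos': array([ 5.24975251e+02, -3.08386931e-03,  4.04208406e+02]), 'ee_rot': array([-4.82850792e-04,  7.07092807e-01,  7.07120527e-01, -2.98500120e-04]), 'force': array([ 0.16431686,  0.51506271, -0.35585243]), 'wrist_torque': array([ 0.01647934,  0.00074496, -0.00434563]), 'grip_force': 0.0, 'grip_width': 0.9983685415117292}
```

View pics/scene0.png

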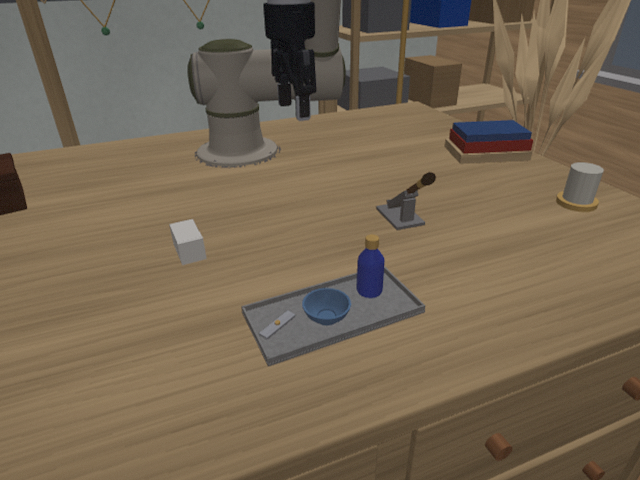

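View pics/side0.png

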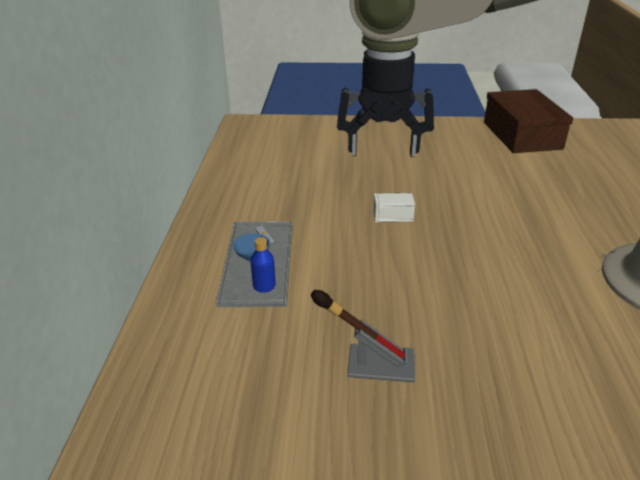

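Scene view: pot at about (188,242), rest base (400,215), bristle tip (428,179). Side view: pot (394,208) with its mouth to the right (towards the robot), rest base (382,362), handle end (404,357), bristle tip (315,296). Next, zoom in and add the wrist view.

```bash
cat > h.py <<'E'
import numpy as np,cv2
from scipy.spatial.transform import Rotation as R
from rig import ctrl
def rot(q): return R.from_quat(np.roll(q,-1))
def ray(c,u,v):
    d=rot(c["attitude"]).apply([(u-c["cx"])/c["fx"],(v-c["cy"])/c["fy"],1]); return np.array(c["position"]),d
def onz(c,u,v,z):
    p,d=ray(c,u,v); return p+d*(z-p[2])/d[2]
def proj(c,P):
    q=rot(c["attitude"]).inv().apply(np.atleast_2d(P)-c["position"]); return np.c_[c["fx"]*q[:,0]/q[:,2]+c["cx"],c["fy"]*q[:,1]/q[:,2]+c["cy"]]
def tri(obs):  # [(c,u,v)]
    A=np.zeros((3,3));b=np.zeros(3)
    for c,u,v in obs:
        p,d=ray(c,u,v); d/=np.linalg.norm(d); M=np.eye(3)-np.outer(d,d);A+=M;b+=M@p
    return np.linalg.solve(A,b)
E
python3 - <<'E'
from h import *
a=cv2.imread("pics/scene0.png");b=cv2.imread("pics/side0.png")
w=ctrl.capture("wrist")[:,:,::-1];print(ctrl.calibration("wrist"));cv2.imwrite("pics/wrist0.png",w)
def cr(i,x,y,W,H): return cv2.resize(i[y:y+H,x:x+W],(400,300),interpolation=cv2.INTER_CUBIC)
cv2.imwrite("pics/m1.png",np.vstack([np.hstack([cr(a,160,215,60,45),cr(b,364,185,60,45)]),np.hstack([cr(a,370,165,80,60),cr(b,300,285,128,96)])]))
E
```

```text
{'fx': 403.61335019673214, 'fy': 403.61335019673214, 'cx': 322.61994947319005, 'cy': 240.94297029229784, 'position': array([525.00442367,  76.67118845, 372.88202538]), 'attitude': array([ 1.52942689e-01,  9.88234833e-01,  4.09464219e-04, -5.29445626e-04])}
```

View pics/m1.png

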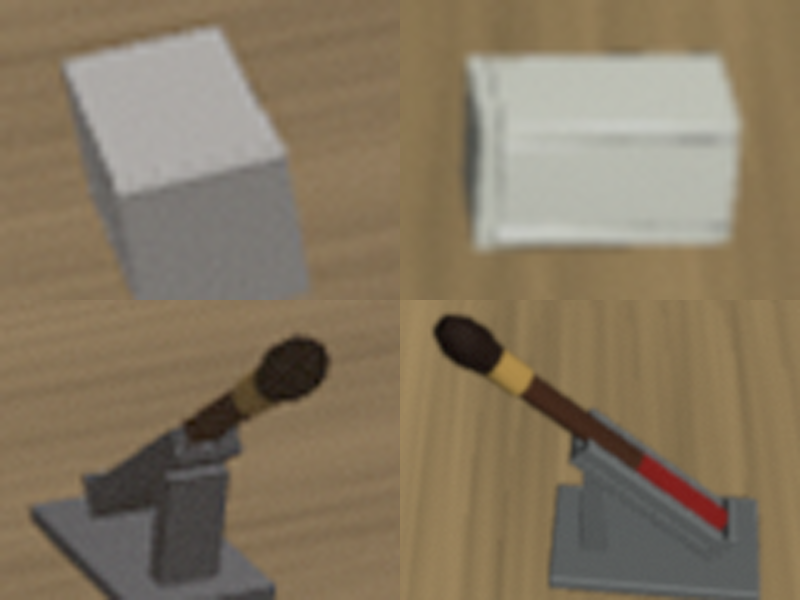

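View pics/wrist0.png

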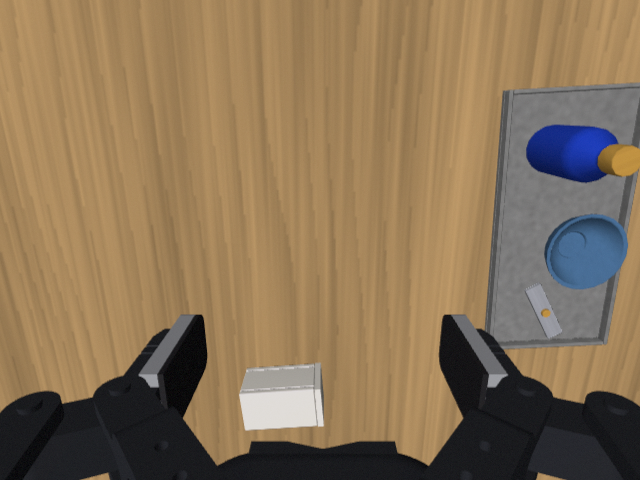

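The mosaic shows the pot's top-face corners in the scene view at about (170,224), (193,219), (203,238), (178,244). Its flat base faces +x, and in the wrist view the pot is at (283,397). In the side view, the brush runs from handle end (405,355) past the ferrule (341,312) to the tip (313,295).

Run:
```python
from h import *
np.set_printoptions(precision=1,suppress=True)
S=ctrl.calibration("scene");D=ctrl.calibration("side");W=ctrl.calibration("wrist")
print("pot scene");[print(onz(S,u,v,44)) for u,v in[(169.75,224.45),(193,219.2),(203.05,237.95),(178.3,243.95)]]
print("pot side");[print(onz(D,u,v,44)) for u,v in[(374.5,193.2),(411.7,193.2),(414.7,203.7),(377,204.5)]]
print("pot wrist");[print(onz(W,u,v,44)) for u,v in[(248,368),(316,365),(321,390),(243,391)]]
print("wrist low front edge z44?",[onz(W,u,v,44) for u,v in[(245,430),(323,427)]])
print("rest side");[print(onz(D,u,v,8)) for u,v in[(349.6,344.2),(414.2,348.4),(414.2,379.4),(348.6,375.6)]]
print("rest scene");[print(onz(S,u,v,8)) for u,v in[(376.4,207.4),(424.4,223)]]
print("ferr/handle",tri([(D,340.6,312.2),(S,418,186)]),"bristle/ferr",tri([(D,331.4,304.8),(S,422.4,182)]),"tip",tri([(D,312.8,294.6),(S,432,175)]))
print("bottle base",onz(D,263,289,4),"dish",onz(W,580,250,25))
```

```text
pot scene
[ 450.  -225.4   44. ]
[ 446.6 -182.4   44. ]
[ 523.7 -176.5   44. ]
[ 527.  -219.3   44. ]
pot side
[ 522.1 -219.5   44. ]
[ 444.  -222.5   44. ]
[ 441.1 -180.    44. ]
[ 518.1 -173.8   44. ]
pot wrist
[ 453.9 -154.3   44. ]
[ 518.5 -150.9   44. ]
[ 523.2 -179.    44. ]
[ 447.6 -180.3   44. ]
wrist low front edge z44? [array([ 446.9, -226.9,   44. ]), array([ 525.2, -223. ,   44. ])]
rest side
[569.1 190.2   8. ]
[468.8 194.7   8. ]
[473.8 257.6   8. ]
[569.8 254.8   8. ]
rest scene
[480.4 190.6   8. ]
[578.1 245.9   8. ]
ferr/handle [584.3 216.4  97. ] bristle/ferr [597.5 215.9 110.4] tip [622.5 218.3 132.3]
bottle base [724.1  56.9   4. ] dish [758.9 -42.1  25. ]
```

```bash
cat >> h.py <<'E'
def go(g,tilt,yaw,L=155):
    """row (tool axes) to bring the grasp point to g; tool down, tilt deg forward (+), yaw deg about z, fingers closing across"""
    s=ctrl.sense(); R0=rot(s["ee_rot"]); p0=np.array(s["eef_pos"])
    T=R.from_euler("z",yaw,degrees=True)*R.from_euler("y",-tilt,degrees=True)*R.from_matrix(np.diag([1.,-1,-1]))
    p=np.array(g)-L*T.apply([0,0,1]); print("TCP",p.round(1),"from",p0.round(1))
    d=R0.inv().apply(p-p0); r=(R0.inv()*T).as_rotvec()
    print("row",d.round(1).tolist(),r.round(4).tolist(),"steps",np.linalg.norm(d)/50,np.linalg.norm(r)/.15)
def st():
    s=ctrl.sense(); T=rot(s["ee_rot"]); print("t",s["time_s"],"joints",np.round(s["joints"],2),"grasp",(s["eef_pos"]+155*T.apply([0,0,1])).round(1),"z",T.apply([0,0,1]).round(3),"y",T.apply([0,1,0]).round(3))
E
python3 -c "
from h import *
go([463,-201.8,120],30,3.3)"
```

```text
TCP [ 385.6 -206.3  254.2] from [525.    0.  404.3]
row [-206.3, -139.2, 150.1] [-0.3963, 0.4194, 1.4754] steps 5.81304024831856 10.561655491837632
```

The rows are not in the units I measure in: shifts go in shares of 400 mm and turns go in shares of pi/2 rad. I convert before sending: -206 mm is -0.515, 150 mm is 0.375, 1.475 rad is 0.939.

```bash
echo '[[[-0.515,-0.3475,0.375,-0.2521,0.2667,0.939],[-0.515,-0.3475,0.375,-0.2521,0.2667,0.939],[-0.515,-0.3475,0.375,-0.2521,0.2667,0.939],[-0.515,-0.3475,0.375,-0.2521,0.2667,0.939],[-0.515,-0.3475,0.375,-0.2521,0.2667,0.939],[-0.515,-0.3475,0.375,-0.2521,0.2667,0.939],[-0.515,-0.3475,0.375,-0.2521,0.2667,0.939],[-0.515,-0.3475,0.375,-0.2521,0.2667,0.939]]]' > path.dat && python3 steer.py path.dat 1.0 40
python3 -c "
from h import *
st();go([463,-201.8,120],30,3.3)"
```

```text
time_s: 0.95
eef_pos: [385.4, -206.9, 254.0]
ee_rot: [-0.006, 0.956, 0.207, 0.206]
force: [0.5, -0.7, -0.2]
grip_width: 1.002
grip_force: 0.0
t 0.95 joints [-0.83  0.29  2.01  0.57  0.72 -0.1 ] grasp [ 446.  -191.8  112.2] z [ 0.391  0.098 -0.915] y [ 0.399 -0.914  0.073]
TCP [ 385.6 -206.3  254.2] from [ 385.4 -206.9  254. ]
row [0.6, -0.5, -0.0] [-0.0945, 0.1004, 0.3493] steps 0.014500215592475735 2.503339059437836
```

Scaled: 0.349 rad is 0.2222.

```bash
echo '[[[0,0,0,-0.0605,0.0637,0.2222],[0,0,0,-0.0605,0.0637,0.2222],[0,0,0,-0.0605,0.0637,0.2222],[0,0,0,-0.0605,0.0637,0.2222]]]' > path.dat && python3 steer.py path.dat 
python3 -c "
from h import *
st();cv2.imwrite('pics/w1.png',ctrl.capture('wrist')[:,:,::-1]);np.save('w1.npy',ctrl.calibration('wrist'))"
```

```text
time_s: 1.35
eef_pos: [385.9, -205.9, 254.6]
ee_rot: [-0.007, 0.966, 0.032, 0.258]
force: [-0.5, -0.3, 0.6]
grip_width: 0.998
grip_force: 0.0
t 1.35 joints [-0.84  0.28  2.04  0.74  0.62  0.1 ] grasp [ 463.1 -201.3  120.3] z [ 0.498  0.03  -0.866] y [ 0.065 -0.998  0.003]
```

View pics/w1.png

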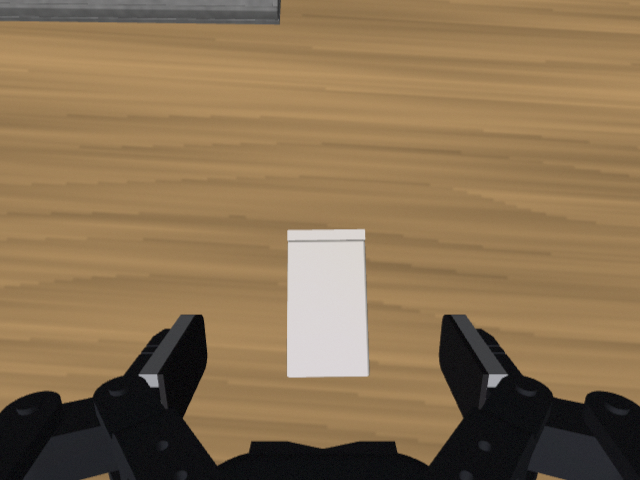

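The wrist view shows the pot's top face with corners (288,231), (365,230), (368,376), (287,377), square between the fingers.

```bash
python3 -c "
from h import *
W=np.load('w1.npy',allow_pickle=True).item()
[print(onz(W,u,v,44).round(1)) for u,v in[(288,231),(365,230),(368,376),(287,377)]]
print('tray',onz(W,280,23,14))
go([463,-201.8,25],30,3.3)"
```

```text
[ 521.  -178.7   44. ]
[ 524.6 -222.2   44. ]
[ 445.9 -227.4   44. ]
[ 442.5 -185.    44. ]
tray [ 682.01812638 -156.56014714   14.        ]
TCP [ 385.6 -206.3  159.2] from [ 385.9 -206.   254.6]
row [-47.9, -0.1, 82.5] [-0.0015, 0.0014, 0.0106] steps 1.907866815367499 0.07215046894276905
```

```bash
python3 -c "
from h import *
go([461.5,-204.9,25],30,4.2)"
```

```text
TCP [ 384.2 -210.6  159.2] from [ 385.9 -206.   254.6]
row [-49.4, 4.1, 81.7] [0.0063, 0.0015, -0.003] steps 1.9103935625561579 0.04746982554623649
```

Scaled: 82 mm is 0.205, 62 mm is 0.155, 0.006 rad is 0.0038.

```bash
echo '[[[-0.0625,0.01,0.1025,0.0038,0,-0.0019],[-0.0925,0.01,0.155,0.0038,0,-0.0019],[-0.1225,0.01,0.205,0.0038,0,-0.0019],[-0.1225,0.01,0.205,0.0038,0,-0.0019]]]' > path.dat && python3 steer.py path.dat
echo '[[[0,0,0,0,0,0],[0,0,0,0,0,0],[0,0,0,0,0,0],[0,0,0,0,0,0],[0,0,0,0,0,0],[0,0,0,0,0,0],[0,0,0,0,0,0],[0,0,0,0,0,0]]]' > path.dat && python3 steer.py path.dat 0.0 40
python3 -c "
from h import *
st();go([461.5,-204.9,120],30,4.2)"
```

```text
time_s: 1.8
eef_pos: [384.3, -210.0, 157.2]
ee_rot: [-0.011, 0.966, 0.035, 0.257]
force: [0.3, 0.2, 0.5]
grip_width: 1.002
grip_force: 0.0
time_s: 2.6
eef_pos: [385.0, -210.6, 160.4]
ee_rot: [-0.009, 0.965, 0.035, 0.259]
force: [-4.5, 0.2, 7.5]
grip_width: 0.511
grip_force: 39.9
t 2.6 joints [-0.85  0.49  2.08  1.09  0.46 -0.32] grasp [ 462.4 -205.2   26.2] z [ 0.5    0.035 -0.866] y [ 0.072 -0.997  0.001]
TCP [ 384.2 -210.6  254.2] from [ 385.  -210.6  160.4]
row [46.3, 0.0, -81.6] [0.0019, -0.001, -0.0002] steps 1.8773390774055887 0.014078192720775
```

Scaled: -82 mm is -0.205, 46 mm is 0.115.

```bash
echo '[[[0.0575,0,-0.1025,0,0,0],[0.115,0,-0.205,0,0,0],[0.115,0,-0.205,0,0,0]]]' > path.dat && python3 steer.py path.dat
python3 -c "
from h import *
st();print(ctrl.sense()['grip_width'],ctrl.sense()['force']);go([540,-210,150],-15,4.2)
go([564,-210,120],-60,4.2)"
```

```text
time_s: 2.9
eef_pos: [384.4, -211.2, 258.6]
ee_rot: [-0.005, 0.965, 0.036, 0.261]
force: [0.4, 0.4, -1.5]
grip_width: 0.513
grip_force: 42.1
t 2.9 joints [-0.85  0.27  2.03  0.74  0.63  0.08] grasp [ 462.5 -206.8  124.8] z [ 0.504  0.028 -0.863] y [ 0.071 -0.997  0.009]
0.5128757677330154 [ 0.43269554  0.35677523 -1.45612371]
TCP [ 580.  -207.1  299.7] from [ 384.4 -211.2  258.6]
row [189.4, 10.2, 63.2] [0.0094, -0.7906, -0.0008] steps 3.9986471268822044 5.271209850749915
TCP [ 697.9 -200.2  197.5] from [ 384.4 -211.2  258.6]
row [239.8, 10.8, 211.0] [0.0091, -1.576, -0.0047] steps 6.3915427363337445 10.506999405707777
```

Scaled: 189 mm is 0.4725, 165 mm is 0.4125, -0.79 rad is -0.5029.

```bash
echo '[[[0.125,0.005,0.0375,0,-0.0955,0],[0.2375,0.0125,0.075,0,-0.191,0],[0.35,0.02,0.12,0,-0.2865,0],[0.4125,0.025,0.145,0,-0.382,0],[0.4725,0.025,0.1575,0,-0.5029,0],[0.4725,0.025,0.1575,0,-0.5029,0],[0.4725,0.025,0.1575,0,-0.5029,0]]]' > path.dat && python3 steer.py path.dat
python3 -c "
from h import *
st();print(ctrl.sense()['grip_width'],ctrl.sense()['force']);
go([564,-210,120],-60,4.2)"
```

```text
time_s: 3.6
eef_pos: [579.9, -205.9, 291.7]
ee_rot: [0.004, 0.99, 0.037, -0.135]
force: [-0.0, 0.4, -2.4]
grip_width: 0.511
grip_force: 42.1
t 3.6 joints [-0.51  0.66  1.28 -0.15  1.43  1.02] grasp [ 538.5 -208.8  142.3] z [-0.267 -0.018 -0.964] y [ 0.074 -0.997 -0.001]
0.5108185636343403 [-0.01394591  0.38791858 -2.35041433]
TCP [ 697.9 -200.2  197.5] from [ 579.9 -205.9  291.7]
row [139.0, 3.1, 59.2] [-0.0009, -0.7766, 0.0011] steps 3.022444451603608 5.1775485599041176
```

Scaled: 139 mm is 0.3475, 110 mm is 0.275, -0.777 rad is -0.4947.

```bash
echo '[[[0.065,0.0025,0.0125,0,-0.0955,0],[0.13,0.0025,0.035,0,-0.191,0],[0.2,0.005,0.065,0,-0.2865,0],[0.275,0.0075,0.105,0,-0.382,0],[0.3475,0.0075,0.1475,0,-0.4947,0],[0.3475,0.0075,0.1475,0,-0.4947,0],[0.3475,0.0075,0.1475,0,-0.4947,0],[0.3475,0.0075,0.1475,0,-0.4947,0]]]' > path.dat && python3 steer.py path.dat
python3 -c "
from h import *
st();cv2.imwrite('pics/s2.png',ctrl.capture('side')[:,:,::-1]);
go([564,-210,64],-60,4.2)"
```

```text
time_s: 4.4
eef_pos: [697.0, -201.8, 202.4]
ee_rot: [0.018, 0.868, 0.031, -0.496]
force: [0.1, 0.1, -1.1]
grip_width: 0.508
grip_force: 42.2
t 4.4 joints [-0.4   1.17  0.62 -0.53  2.26  0.96] grasp [ 563.8 -211.4  123.7] z [-0.859 -0.062 -0.508] y [ 0.071 -0.997  0.001]
TCP [ 697.9 -200.2  141.5] from [ 697.  -201.7  203.1]
row [53.5, -1.6, 30.5] [-0.0011, -0.0095, -0.0022] steps 1.232092463478035 0.0655300774244136
```

View pics/s2.png

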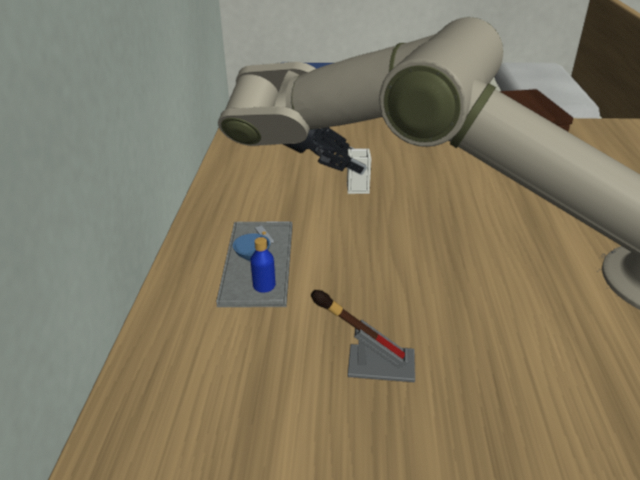

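The side view shows the pot held upright at (360,170) in the gripper, with the arm reaching over it. Now lower it.

Scaled: 50.5 mm is 0.1263, 48 mm is 0.12, -0.009 rad is -0.0057.

```bash
echo '[[[0.065,-0.0025,0.0363,0,-0.0057,0],[0.0875,-0.0025,0.05,0,-0.0057,0],[0.11,-0.0025,0.0625,0,-0.0057,0],[0.12,-0.0038,0.0688,0,-0.0057,0],[0.1263,-0.0038,0.0725,0,-0.0057,0],[0.1263,-0.0038,0.0725,0,-0.0057,0]]]' > path.dat && python3 steer.py path.dat
python3 -c "
from h import *
st();go([564,-210,58],-60,4.2)"
```

```text
time_s: 5.05
eef_pos: [697.8, -199.6, 141.5]
ee_rot: [0.018, 0.864, 0.031, -0.502]
force: [0.4, -0.2, -1.9]
grip_width: 0.511
grip_force: 42.2
t 5.05 joints [-0.4   1.25  0.62 -0.51  2.2   1.01] grasp [ 563.5 -209.3   64.7] z [-0.866 -0.062 -0.495] y [ 0.071 -0.997  0.   ]
TCP [ 697.9 -200.2  135.5] from [ 697.8 -199.6  141.5]
row [5.3, 0.5, 2.9] [-0.0015, 0.0054, -0.001] steps 0.12096186195432614 0.03789816806332726
```

Scaled: 1.7 mm is 0.0043, 1 mm is 0.0025.

```bash
for i in 1; do echo '[[[0.0023,0,0.0013,0,0,0],[0.0043,0,0.0025,0,0,0],[0.0043,0,0.0025,0,0,0]]]' > path.dat && python3 steer.py path.dat; done; echo '[[[0.0023,0,0.0013,0,0,0],[0.0023,0,0.0013,0,0,0]]]' > path.dat && python3 steer.py path.dat; python3 -c "
from h import *
st();cv2.imwrite('pics/s3.png',cv2.resize(ctrl.capture('side')[130:230,310:430,::-1],(720,600),interpolation=cv2.INTER_CUBIC))"
```

```text
time_s: 5.35
eef_pos: [697.7, -199.6, 139.3]
ee_rot: [0.018, 0.864, 0.031, -0.502]
force: [-0.6, -0.0, -2.1]
grip_width: 0.509
grip_force: 42.2
time_s: 5.55
eef_pos: [697.8, -199.6, 138.9]
ee_rot: [0.018, 0.864, 0.031, -0.502]
force: [-0.6, 0.1, 3.2]
grip_width: 0.511
grip_force: 42.5
t 5.55 joints [-0.39  1.26  0.62 -0.51  2.2   1.01] grasp [ 563.5 -209.2   62.2] z [-0.867 -0.062 -0.495] y [ 0.071 -0.997  0.001]
```

Scaled: -80 mm is -0.2, -65 mm is -0.1625.

```bash
echo '[[[0,0,0,0,0,0],[0,0,0,0,0,0],[0,0,0,0,0,0],[0,0,0,0,0,0],[0,0,0,0,0,0]]]' > path.dat && python3 steer.py path.dat 1.0
echo '[[[0,0,-0.025,0,0,0],[0,0,-0.0625,0,0,0],[0,0,-0.1125,0,0,0],[0,0,-0.1625,0,0,0],[-0.05,0,-0.2,0,0,0],[-0.05,0,-0.2,0,0,0]]]' > path.dat && python3 steer.py path.dat
python3 -c "
from h import *
st();cv2.imwrite('pics/w4.png',ctrl.capture('wrist')[:,:,::-1]);np.save('w4.npy',ctrl.calibration('wrist'))
D=ctrl.capture('side')[:,:,::-1];cv2.imwrite('pics/side4.png',D)
a=cv2.resize(D[110:230,310:450],(420,360),interpolation=cv2.INTER_CUBIC);b=cv2.resize(cv2.imread('pics/w4.png'),(380,285));c=np.zeros((360,800,3),np.uint8);c[:,:420]=a;c[:285,420:]=b;cv2.imwrite('pics/m4.png',c)"
```

```text
time_s: 6.1
eef_pos: [697.7, -199.6, 138.0]
ee_rot: [0.018, 0.864, 0.031, -0.502]
force: [0.4, -0.2, -0.3]
grip_width: 1.003
grip_force: 0.0
time_s: 6.7
eef_pos: [745.3, -192.3, 199.6]
ee_rot: [0.02, 0.866, 0.031, -0.498]
force: [-0.5, -0.8, 1.4]
grip_width: 0.994
grip_force: 0.0
t 6.7 joints [-0.36  1.39  0.19 -0.63  2.47  0.83] grasp [ 611.7 -202.4  121.7] z [-0.862 -0.066 -0.503] y [ 0.073 -0.997  0.004]
```

View pics/m4.png

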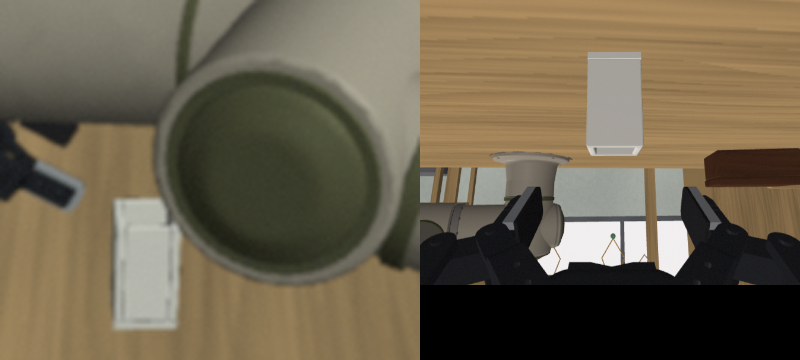

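The pot stands upright, clear of the open gripper. Now to the brush, going by a high waypoint.

```bash
python3 -c "
from h import *
go([600,-190,260],-20,4.2)"
```

```text
TCP [ 652.9 -186.1  405.7] from [ 745.3 -192.7  197.9]
row [-225.7, -12.6, -25.1] [0.0028, 0.6955, -0.0023] steps 4.548833795660909 4.636525070594731
```

Scaled: -226 mm is -0.565, -185 mm is -0.4625, 0.695 rad is 0.4425.

```bash
echo '[[[-0.125,-0.0075,-0.05,0,0.0318,0],[-0.2375,-0.0125,-0.075,0,0.1273,0],[-0.35,-0.02,-0.075,0,0.2228,0],[-0.4625,-0.025,-0.07,0,0.3183,0],[-0.565,-0.03,-0.0625,0,0.4138,0],[-0.565,-0.03,-0.0625,0,0.4425,0],[-0.565,-0.03,-0.0625,0,0.4425,0]]]' > path.dat && python3 steer.py path.dat
python3 -c "
from h import *
st();go([560,180,200],15,0)"
```

```text
time_s: 7.5
eef_pos: [652.9, -187.0, 406.8]
ee_rot: [0.008, 0.984, 0.035, -0.173]
force: [-0.5, -1.0, -1.5]
grip_width: 1.0
grip_force: 0.0
t 7.5 joints [-0.43  0.75  0.82 -0.18  1.87  1.04] grasp [ 600.1 -191.4  261.1] z [-0.341 -0.028 -0.94 ] y [ 0.072 -0.997  0.004]
TCP [519.9 180.  349.7] from [ 652.9 -187.   406.8]
row [-80.8, -375.9, 88.6] [0.007, 0.6101, 0.073] steps 7.890767789153187 4.096886492414632
```

Scaled: -376 mm is -0.94, -329 mm is -0.8225, 0.61 rad is 0.3883.

```bash
echo '[[[-0.025,-0.1175,0.0275,0,0.0509,0.0064],[-0.05,-0.235,0.055,0,0.1019,0.0127],[-0.075,-0.3525,0.0825,0,0.1528,0.0191],[-0.1,-0.47,0.11,0,0.2037,0.0255],[-0.125,-0.5875,0.1375,0,0.2546,0.0318],[-0.15,-0.705,0.165,0,0.3056,0.0382],[-0.175,-0.8225,0.1925,0,0.3565,0.0446],[-0.2025,-0.94,0.22,0,0.3883,0.0465]]]' > path.dat && python3 steer.py path.dat
echo '[[[0,0,0,0,0,0],[0,0,0,0,0,0]]]' > path.dat && python3 steer.py path.dat
python3 -c "
from h import *
st();cv2.imwrite('pics/w5.png',ctrl.capture('wrist')[:,:,::-1]);np.save('w5.npy',ctrl.calibration('wrist'))
cv2.imwrite('pics/scene5.png',ctrl.capture('scene')[:,:,::-1])"
```

```text
time_s: 8.3
eef_pos: [519.5, 182.1, 348.0]
ee_rot: [0.002, 0.992, 0.001, 0.128]
force: [0.6, -0.2, 0.9]
grip_width: 1.004
grip_force: 0.0
time_s: 8.5
eef_pos: [520.1, 181.1, 348.2]
ee_rot: [0.002, 0.992, 0.002, 0.127]
force: [-0.0, -0.1, -0.6]
grip_width: 0.998
grip_force: 0.0
t 8.5 joints [ 0.13  0.38  1.56 -0.04  0.95  1.72] grasp [559.1 180.4 198.2] z [ 0.251 -0.004 -0.968] y [ 0.004 -1.     0.005]
```

View pics/w5.png

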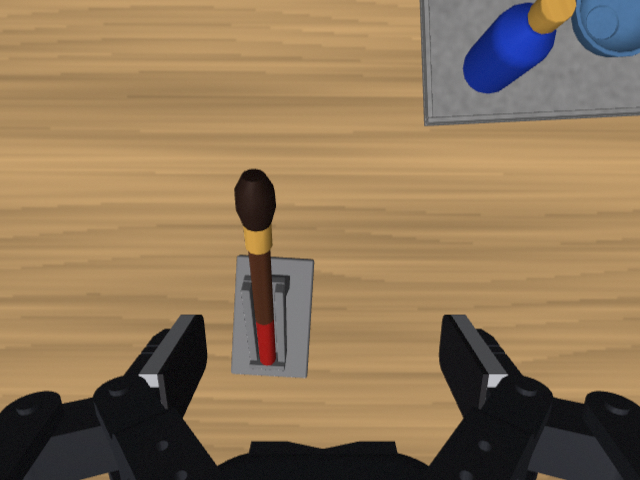

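The wrist view shows the brush from red handle end (268,360) to ferrule/handle joint (259,251) and bristle tip (253,172). The rest-base corners are (237,256), (313,260), (308,376), (232,375).

```bash
python3 -c "
from h import *
W=np.load('w5.npy',allow_pickle=True).item();S=ctrl.calibration('scene');D=ctrl.calibration('side')
[print(onz(W,u,v,8).round(1)) for u,v in[(237,256),(313,260),(308,376),(232,375)]]
[print(n,onz(W,u,v,z).round(1)) for n,u,v,z in[('end',267,361,25),('red/wood',264.5,322,56.4),('ferr',259,251,101),('bris',257.5,231,113)]]
print(tri([(W,259,251),(D,340.6,312.2),(S,418,186)]),tri([(W,257.5,231),(S,422.4,182),(D,331.4,304.8)]),tri([(W,264.5,322),(D,376.8,337.8)]))"
```

```text
[573.4 247.7   8. ]
[570.2 185.5   8. ]
[473.3 189.6   8. ]
[474.1 252.7   8. ]
end [492.  221.3  25. ]
red/wood [531.1 218.7  56.4]
ferr [584.8 215.5 101. ]
bris [596.9 214.5 113. ]
[584.38792985 216.23281734  97.00810222] [597.27856798 215.46021717 110.25169067] [529.76558797 219.31593259  52.09776389]
```

```bash
python3 -c "
from h import *
go([575,216.3,90],20,-3.2,L=154)
go([575-.34*60,216.3,90+.94*60],20,-3.2,L=154)"
```

```text
TCP [522.4 219.2 234.7] from [520.7 179.5 348.5]
row [-27.0, -40.3, 110.4] [-0.0119, 0.0938, 0.0555] steps 2.411474866001658 0.7310564441317529
TCP [502.  219.2 291.1] from [520.7 179.5 348.5]
row [-32.5, -40.0, 50.7] [-0.0119, 0.0938, 0.0555] steps 1.4459238756891104 0.7310564441317529
```

Scaled: 110.4 mm is 0.276, 100 mm is 0.25, 0.094 rad is 0.0598.

```bash
echo '[[[-0.04,-0.05,0.0625,-0.0076,0.0598,0.035],[-0.08,-0.1,0.1275,-0.0076,0.0598,0.035],[-0.075,-0.1,0.2,-0.0076,0.0598,0.035],[-0.07,-0.1,0.25,-0.0076,0.0598,0.035],[-0.0675,-0.1,0.276,-0.0076,0.0598,0.035],[-0.0675,-0.1,0.276,-0.0076,0.0598,0.035]]]' > path.dat && python3 steer.py path.dat 1.0 30
python3 -c "
from h import *
st();w=ctrl.capture('wrist')[:,:,::-1];d=ctrl.capture('side')[:,:,::-1];np.save('w6.npy',ctrl.calibration('wrist'))
cv2.imwrite('pics/m6.png',np.hstack([cv2.resize(w,(400,300)),cv2.resize(d[250:400,270:470],(400,300),interpolation=cv2.INTER_CUBIC)]));go([575,216.3,90],20,-3.2,L=154)"
```

```text
time_s: 9.2
eef_pos: [522.4, 218.7, 233.8]
ee_rot: [0.005, 0.985, -0.028, 0.173]
force: [-0.4, -0.3, 0.2]
grip_width: 0.995
grip_force: 0.0
t 9.2 joints [ 0.2   0.55  1.65 -0.15  0.61  1.94] grasp [575.1 215.7  88.1] z [ 0.34 -0.02 -0.94] y [-0.056 -0.998  0.   ]
TCP [522.4 219.2 234.7] from [522.1 219.3 235.6]
row [-0.1, 0.0, 1.0] [-0.0006, -0.0017, 0.0003] steps 0.019485191797416136 0.012273790864391013
```

View pics/m6.png

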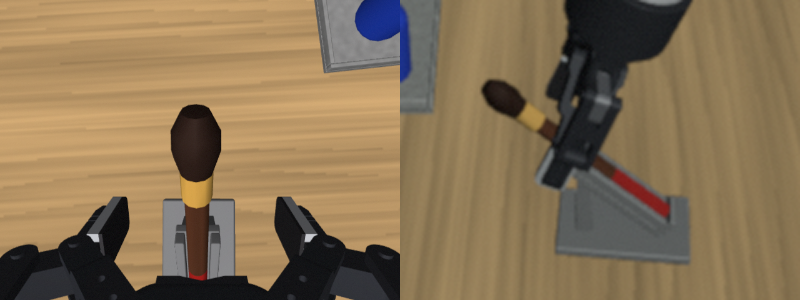

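The brush is centred between the pads, which sit on the dark wood just below the ferrule. Close.

```bash
echo '[[[0,0,0,0,0,0],[0,0,0,0,0,0],[0,0,0,0,0,0],[0,0,0,0,0,0],[0,0,0,0,0,0],[0,0,0,0,0,0],[0,0,0,0,0,0],[0,0,0,0,0,0]]]' > path.dat && python3 steer.py path.dat 0.0 30
python3 -c "
from h import *
st();go([575+.766*40,216.3-2,90+.643*40],20,-3.2,L=154);go([575+30-20,216,220],20,-3.2,L=154)"
```

```text
time_s: 10.1
eef_pos: [521.6, 219.8, 235.0]
ee_rot: [0.005, 0.984, -0.027, 0.174]
force: [-1.2, 0.2, 2.1]
grip_width: 0.138
grip_force: 29.4
t 10.1 joints [ 0.2   0.55  1.65 -0.15  0.61  1.94] grasp [574.7 217.   89.4] z [ 0.342 -0.018 -0.939] y [-0.054 -0.999 -0.   ]
TCP [553.1 217.2 260.4] from [521.6 219.8 235. ]
row [38.3, 0.9, -13.1] [-0.0009, -0.0009, 0.0013] steps 0.8099072671599222 0.012348075391072674
TCP [532.4 218.9 364.7] from [521.6 219.8 235. ]
row [54.6, 0.3, -118.1] [-0.0009, -0.0009, 0.0013] steps 2.603049638230427 0.012348075391072674
```

The rows are not in the units I measure in: shifts go in shares of 400 mm and turns go in shares of pi/2 rad. I convert before sending: -118 mm is -0.295, -76 mm is -0.19.

```bash
echo '[[[0.0425,0,-0.095,0,0,0],[0.085,0,-0.19,0,0,0],[0.135,0,-0.295,0,0,0],[0.135,0,-0.295,0,0,0]]]' > path.dat && python3 steer.py path.dat
python3 -c "
from h import *
st();print(ctrl.sense()['grip_width'],ctrl.sense()['force']);go([540,-150,220],20,-3.2,L=154);go([540,-150,220],20,-30,L=154)"
```

```text
time_s: 10.5
eef_pos: [532.7, 219.3, 370.7]
ee_rot: [0.003, 0.983, -0.027, 0.18]
force: [0.9, 1.0, 0.5]
grip_width: 0.144
grip_force: 29.6
t 10.5 joints [ 0.2   0.4   1.48 -0.11  0.91  1.88] grasp [587.5 216.8 225.7] z [ 0.353 -0.016 -0.935] y [-0.054 -0.999 -0.003]
0.14409825359545558 [0.9246583  1.04566557 0.5436139 ]
TCP [ 487.4 -147.1  364.7] from [532.7 219.3 370.7]
row [-25.4, 368.3, -4.5] [-0.0036, -0.0124, 0.0004] steps 7.3844939550667315 0.08610243363376514
TCP [ 494.4 -123.7  364.7] from [532.7 219.3 370.7]
row [-20.1, 344.6, -2.4] [-0.1662, -0.0114, 0.439] steps 6.903551619599524 3.1302461162410116
```

Scaled: 368 mm is 0.92, 322 mm is 0.805.

```bash
echo '[[[-0.0075,0.115,0,0,0,0],[-0.015,0.23,-0.0025,0,0,0],[-0.0225,0.345,-0.005,0,0,0],[-0.03,0.46,-0.005,0,0,0],[-0.0375,0.575,-0.0075,0,0,0],[-0.045,0.69,-0.0075,0,0,0],[-0.0525,0.805,-0.01,0,0,0],[-0.0625,0.92,-0.01,0,0,0]]]' > path.dat && python3 steer.py path.dat
python3 -c "
from h import *
st();go([545,-200,230],45,0,L=154);go([559,-209,190],70,0,L=154)"
```

```text
time_s: 11.3
eef_pos: [486.5, -148.7, 359.1]
ee_rot: [0.005, 0.984, -0.027, 0.174]
force: [0.9, -0.2, -0.5]
grip_width: 0.138
grip_force: 29.6
t 11.3 joints [-0.55  0.27  1.7   0.22  0.88  0.96] grasp [ 539.5 -151.6  213.4] z [ 0.342 -0.019 -0.939] y [-0.055 -0.999 -0.   ]
TCP [ 436.1 -200.   338.9] from [ 486.5 -148.7  359.1]
row [-51.5, 54.0, 2.6] [0.0294, 0.4353, -0.0466] steps 1.493186657177613 2.9252820107681243
TCP [ 414.3 -209.   242.7] from [ 486.5 -148.7  359.1]
row [-104.5, 64.2, 85.7] [0.0397, 0.8715, -0.04] steps 2.992699247807866 5.822430922832773
```

Scaled: 54 mm is 0.135, -51 mm is -0.1275, 0.435 rad is 0.2769.

```bash
echo '[[[-0.0425,0.045,0.0025,0.0064,0.0923,-0.0095],[-0.085,0.09,0.005,0.0127,0.1846,-0.0191],[-0.1275,0.135,0.0075,0.0191,0.2769,-0.0293],[-0.1275,0.135,0.0075,0.0191,0.2769,-0.0293]]]' > path.dat && python3 steer.py path.dat
python3 -c "
from h import *
st();go([559,-209,230],69,0,L=154)"
```

```text
time_s: 11.7
eef_pos: [436.3, -199.1, 338.1]
ee_rot: [0.0, 0.924, -0.001, 0.384]
force: [-0.4, 0.4, -0.0]
grip_width: 0.137
grip_force: 29.5
t 11.7 joints [-0.76  0.2   1.9   0.95  0.64  0.14] grasp [ 546.1 -199.3  228.7] z [ 0.708 -0.001 -0.706] y [-0.002 -1.    -0.001]
TCP [ 415.2 -209.   285.2] from [ 436.3 -199.1  338.1]
row [-52.4, 9.9, 22.4] [0.0015, 0.417, -0.0016] steps 1.1566749137947792 2.78011928400762
```

Scaled: -52 mm is -0.13, -34 mm is -0.085, 0.417 rad is 0.2655.

```bash
echo '[[[-0.0425,0.0075,0.0175,0,0.0891,0],[-0.085,0.015,0.035,0,0.1783,0],[-0.13,0.025,0.055,0,0.2655,0],[-0.13,0.025,0.055,0,0.2655,0],[-0.13,0.025,0.055,0,0.2655,0]]]' > path.dat && python3 steer.py path.dat
python3 -c "
from h import *
st()
w=ctrl.capture('wrist')[:,:,::-1];np.save('w7.npy',ctrl.calibration('wrist'))
s=ctrl.capture('scene')[:,:,::-1];d=ctrl.capture('side')[:,:,::-1]
for n,i in zip(('w7','sc7','sd7'),(w,s,d)): cv2.imwrite(f'pics/{n}.png',i)
f=lambda i,x,y,W,H:cv2.resize(i[y:y+H,x:x+W],(400,300),interpolation=cv2.INTER_CUBIC)
cv2.imwrite('pics/m7.png',np.vstack([np.hstack([f(s,80,90,240,180),f(d,270,60,200,150)]),np.hstack([f(w,0,0,640,480),f(s,120,170,120,90)])]))"
```

```text
time_s: 12.2
eef_pos: [415.4, -208.3, 285.0]
ee_rot: [-0.001, 0.825, -0.002, 0.565]
force: [0.0, -0.0, -0.2]
grip_width: 0.142
grip_force: 29.5
t 12.2 joints [-0.85  0.29  2.06  1.82  0.8  -0.73] grasp [ 559.9 -208.5  228.9] z [ 0.932 -0.001 -0.362] y [-0.002 -1.    -0.004]
```

View pics/m7.png

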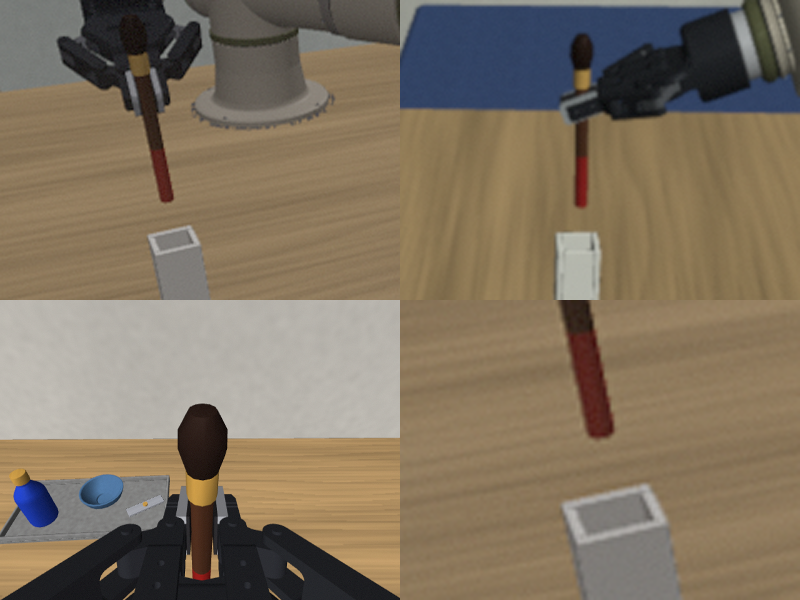

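The brush hangs vertical above the upright pot. In the scene view the handle end is (180,210) and the pot mouth centre (185,234). In the side view they are (360.5,163) and about (359,180.5).

```bash
python3 -c "
from h import *
S=ctrl.calibration('scene');D=ctrl.calibration('side')
sc=[(120+(x-400)/3.3333,170+(y-300)/3.3333) for x,y in[(565,502),(650,488),(668,523),(580,540)]]
P=[onz(S,u,v,80) for u,v in sc];print(np.round(P,1),np.mean(P,0).round(1))
print('side mouth',onz(D,359,180.5,80).round(1),'tri mouth',tri([(S,184.7,233.9),(D,359,180.5)]).round(1))
print('end',tri([(S,179.8,209.7),(D,360.5,163)]).round(1),'ferr',tri([(S,165.2,135.6),(D,361,102)]).round(1))
print(proj(D,[559.5,-209.5,80]),proj(S,[559.5,-209.5,80]))
d=cv2.imread('pics/sd7.png')[165:225,340:380];cv2.imwrite('pics/c7.png',cv2.resize(d,(400,600),interpolation=cv2.INTER_CUBIC))"
```

```text
[[ 540.5 -229.    80. ]
 [ 543.  -187.8   80. ]
 [ 581.3 -185.1   80. ]
 [ 580.6 -226.4   80. ]] [ 561.4 -207.1   80. ]
side mouth [ 555.9 -208.1   80. ] tri mouth [ 556.5 -207.6   78.8]
end [ 554.1 -207.1  120.7] ferr [ 558.  -208.2  245.9]
[[357.2295978  180.14334073]] [[183.09300168 233.61565566]]
```

View pics/c7.png

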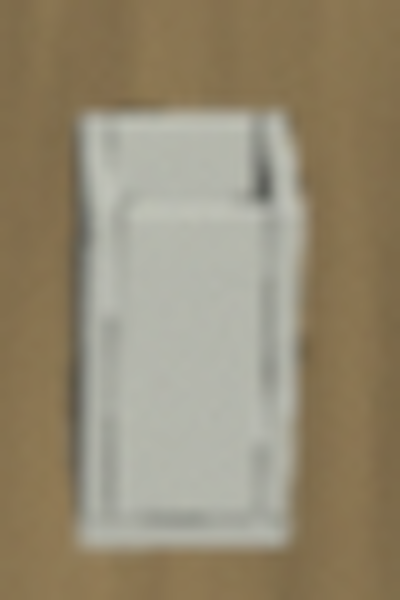

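Scaled: -54 mm is -0.135, -42 mm is -0.105.

```bash
echo '[[[-0.0375,0.0013,0.02,0,0,0],[-0.075,0.0013,0.035,0,0,0],[-0.105,0.0013,0.0463,0,0,0],[-0.135,0.0013,0.0575,0,0,0],[-0.135,0.0013,0.0575,0,0,0]]]' > path.dat && python3 steer.py path.dat
python3 -c "
from h import *
st();print(ctrl.sense()['wrist_torque'])"
```

```text
time_s: 12.85
eef_pos: [418.3, -208.4, 227.5]
ee_rot: [-0.002, 0.826, 0.0, 0.564]
force: [0.2, 1.3, -0.3]
grip_width: 0.138
grip_force: 29.5
t 12.85 joints [-0.84  0.42  2.09  1.96  0.85 -0.94] grasp [ 562.7 -207.9  171.1] z [ 0.932  0.003 -0.364] y [ 0.002 -1.    -0.003]
[-0.04894312  0.47740136  0.03933116]
```

Scaled: -46 mm is -0.115, -40 mm is -0.1.

```bash
echo '[[[-0.035,0,0.0138,0,0,0],[-0.07,0,0.0275,0,0,0],[-0.1,0,0.039,0,0,0],[-0.115,0,0.045,0,0,0],[-0.115,0,0.045,0,0,0]]]' > path.dat && python3 steer.py path.dat
echo '[[[-0.005,0,0.002,0,0,0],[-0.01,0,0.004,0,0,0],[-0.01,0,0.004,0,0,0]]]' > path.dat && python3 steer.py path.dat
python3 -c "
from h import *
st()
s=ctrl.capture('scene')[:,:,::-1];d=ctrl.capture('side')[:,:,::-1]
f=lambda i,x,y,W,H:cv2.resize(i[y:y+H,x:x+W],(400,300),interpolation=cv2.INTER_CUBIC)
cv2.imwrite('pics/m8.png',np.hstack([f(s,100,120,200,150),f(d,290,90,160,120)]))"
```

```text
time_s: 13.35
eef_pos: [418.6, -208.6, 178.8]
ee_rot: [-0.001, 0.825, 0.0, 0.565]
force: [0.2, -0.3, -0.5]
grip_width: 0.139
grip_force: 29.5
time_s: 13.65
eef_pos: [418.4, -208.6, 174.5]
ee_rot: [-0.0, 0.825, -0.0, 0.566]
force: [0.2, 0.6, -0.4]
grip_width: 0.136
grip_force: 29.5
t 13.65 joints [-0.84  0.56  2.1   2.07  0.92 -1.12] grasp [ 563.  -208.6  118.7] z [ 0.933  0.001 -0.36 ] y [ 0.    -1.    -0.001]
```

View pics/m8.png

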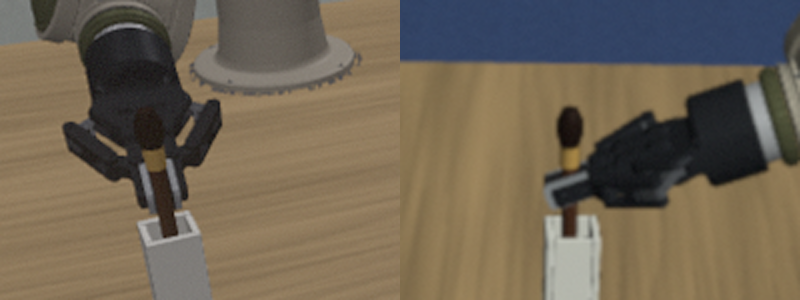

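The brush is in the pot, with its handle end just above the floor. A few more millimetres until contact.

Scaled: -2.8 mm is -0.007, -1.4 mm is -0.0035.

```bash
echo '[[[-0.0035,0,0.0015,0,0,0],[-0.007,0,0.0028,0,0,0],[-0.007,0,0.0028,0,0,0]]]' > path.dat && python3 steer.py path.dat|grep force
echo '[[[-0.0025,0,0.001,0,0,0],[-0.0025,0,0.001,0,0,0]]]' > path.dat && python3 steer.py path.dat|grep force:
```

```text
force: [0.1, 0.4, 0.1]
grip_force: 29.5
force: [-0.6, -1.0, -0.0]
grip_force: 29.5
```

Scaled: -1 mm is -0.0025, 0.4 mm is 0.001.

```bash
echo '[[[-0.0025,0,0.001,0,0,0],[-0.0025,0,0.001,0,0,0]]]' > path.dat && python3 steer.py path.dat|grep force:
echo '[[[-0.0025,0,0.001,0,0,0],[-0.0025,0,0.001,0,0,0]]]' > path.dat && python3 steer.py path.dat|grep force:
python3 -c "
from h import *
st()"
```

```text
force: [-0.4, -0.4, 0.2]
grip_force: 29.6
force: [-0.3, 0.5, 5.6]
grip_force: 29.8
t 14.65 joints [-0.84  0.57  2.1   2.08  0.93 -1.13] grasp [ 563.4 -208.8  113.2] z [ 0.934  0.    -0.358] y [ 0. -1. -0.]
```

```bash
echo '[[[0.0013,0,-0.0005,0,0,0],[0.0013,0,-0.0005,0,0,0],[0.0013,0,-0.0005,0,0,0],[0.0013,0,-0.0005,0,0,0],[0.0013,0,-0.0005,0,0,0]]]' > path.dat && python3 steer.py path.dat 1.0
echo '[[[0,0,-0.0375,0,0,0],[0,0,-0.1,0,0,0],[0,0,-0.175,0,0,0],[0,0,-0.225,0,0,0],[0,0,-0.225,0,0,0]]]' > path.dat && python3 steer.py path.dat
echo '[[[0,0,0,0,0,0],[0,0,0,0,0,0],[0,0,0,0,0,0],[0,0,0,0,0,0],[0,0,0,0,0,0]]]' > path.dat && python3 steer.py path.dat
python3 -c "
from h import *
s=ctrl.capture('scene')[:,:,::-1];d=ctrl.capture('side')[:,:,::-1]
f=lambda i,x,y,W,H:cv2.resize(i[y:y+H,x:x+W],(400,300),interpolation=cv2.INTER_CUBIC)
cv2.imwrite('pics/m9.png',np.hstack([f(s,60,120,320,240),f(d,200,80,320,240)]))"
```

```text
time_s: 15.15
eef_pos: [418.4, -208.6, 168.6]
ee_rot: [-0.0, 0.825, -0.0, 0.565]
force: [-0.4, 0.3, -0.4]
grip_width: 0.97
grip_force: 0.0
time_s: 15.65
eef_pos: [333.4, -208.8, 201.6]
ee_rot: [0.0, 0.825, -0.001, 0.566]
force: [0.6, -1.1, 0.1]
grip_width: 0.999
grip_force: 0.0
time_s: 16.15
eef_pos: [334.7, -208.6, 200.9]
ee_rot: [-0.001, 0.825, -0.0, 0.565]
force: [0.7, -0.2, -0.3]
grip_width: 1.001
grip_force: 0.0
```

View pics/m9.png

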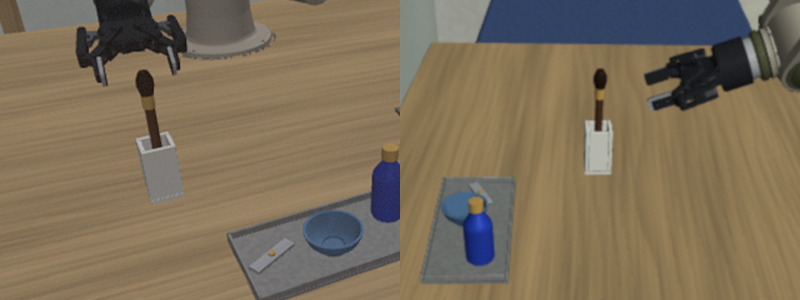

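The brush stands in the upright pot, the gripper is clear, and the bottle, dish and slide haven't moved. Handing in.

```bash
python3 -c "
from rig import ctrl
print(ctrl.finish_job())"
```

```text
the job is handed in; nothing more can be done
None
```

The pot is standing upright on the dresser with the make-up brush in it, bristles up; the bottle, dish and hair slide look undisturbed in the last pictures, and the job was handed in at about 16 s (no verdict was returned).

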